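# Seat a sample can in the V of a centring vise

## Task

Load the large copper sample can into the quick-slide vise: draw the jaw back to make room, stand the can upright on the bed between jaw and V-block, then slide the jaw up so that it pushes the can fully home into the V, bearing firmly on both V faces. Feel for it: 10 to 15 N on the can is right, and soft copper is marked by more than 25 N. Leave the can held there by the jaw, let go, and leave everything else on the bench where it is.

Things in the scene. Friction and masses are not known exactly. Their poses are not given: they have to be found in the camera images.
- can: the part to load: a closed upright copper can, a plain cylinder 48 mm wide and 90 mm tall, with a steel boss (12 mm wide) standing 7 mm above the middle of its top; 0.2 to 0.4 kg. Of the three copper cans it is the one that is both wide and tall (the others: 56 mm wide but only 48 tall; 34 wide by 100 tall). Origin at the centre of its underside, z up along its axis
- vise: the vise, bolted down: grey bed 104 mm wide (x), 250 mm long (y), top 20 mm above the bench. Origin at the centre of its underside, z up. On the +y half an aluminium V-block, 100 mm wide, 45 mm above the bed: vertical steel faces, 90 degree V open to -y, mouth 72 mm wide, 2 mm nearer -y than the seat, root 34 mm beyond the seat. End plate (54 mm high) at -y, jaw between
- bed_mid (a point): point on top of the bed, 20 mm above the bench, at its middle (vise x = 0, y = 0); axes as the vise's. Two 10 mm guide rods run along vise y at x = -42 and +42 mm, 14 mm above the bed, and leave 74 mm of clear bed between them; bolt lugs 16 mm tall stick out at the bed's corners to 75 mm from its centre line
- seat_mid (a point): point on the bed's centre line (vise x = 0, y = +61 mm, 20 mm above the bench) where the can's axis comes to stand, touching both V faces, if the V-block is bolted in the middle of its slots. The block was last set by hand up to 12 mm either way along vise y and its place is NOT measured: the true seat is anywhere from y = +49 to +73 mm, to be felt or seen
- jaw: the sliding jaw: aluminium block 100 mm wide, 44 mm thick, 45 mm tall on the bed, with a flat oiled steel face 56 mm wide towards the V (+y). Origin at the lower edge of that face, mid-width, on the bed; axes as the vise's. It slides along the vise's y only, origin from y = -55 mm (fully open) to +55 mm; with the can seated it stands 24 mm short of the can's axis
- post (a point): middle of the steel post by which the jaw is moved: upright, 14 mm in diameter, 32 mm behind the jaw's face, from the block's top (65 mm above the bench) to 110 mm; this point is 90 mm above the bench. A brake drags with about 8 N whenever the jaw moves and holds it where it is left; so the push on the can is the push on the post less 8 N (and 1 to 2 N to slide the can)
- can_squat: bystander: copper can 56 mm wide and 48 mm tall; origin at the centre of its underside
- can_slim: bystander: copper can 34 mm wide and 100 mm tall; origin at the centre of its underside
- jar: bystander: white plastic jar 64 mm wide, 85 mm tall; origin at the centre of its underside
- vial: bystander: brown glass bottle 48 mm wide, 100 mm tall; origin at the centre of its underside
- driver: bystander: screwdriver lying on the bench
- breakout: bystander: aluminium connector box 100 x 130 x 50 mm; origin at the centre of its underside
- needle_valve: bystander: small brass needle valve, about 85 mm long, 53 mm tall; origin at the centre of its underside
- marker: bystander: black marker pen lying on the bench, 16 mm thick, about 125 mm long

How it is judged:
By the outcome, as a careful person would: the job done as asked, in the order asked, and still so for the second after the job is handed in, with the robot touching nothing.
It also fails if it takes over 72 s, if anything falls off the work surface, if the arm or the gripper's body presses on something with over 40 N, if the wrist force passes 120 N, or if a joint passes its speed limit or range.

## Robot

A 6-joint arm with a two-finger parallel gripper is mounted at the origin on the work surface. World frame = base frame: x ahead of the robot, y to its left, z up, the work surface at z = 0. Lengths are in m, angles in degrees, forces in N, time in s.
With the tool pointing down it reaches from about 0.4 to 0.825 m from the base axis. Payload 7 kg.
Tool frame: the origin (TCP) lies midway between the tips of the shut fingers; the grasp point (between the pads) lies 19 mm behind it; z points along the fingers, y is the line along which they close (so a half turn about z gives the same grasp; the last joint's range is limited). The gripper opens to 88 mm and grips with 3 to 60 N. Pads are 19 mm wide; open, the fingers measure 130 mm over their backs; the gripper's body (78 mm by 193 mm) begins 47 mm behind the grasp point.
Start: joints at [82.684, 20.546, 0.682, 0, -70.136, -16.507], TCP at [0.273, 0.617, 0.227] pointing down, gripper open.
Joint ranges: [-176.03, 176.03], [-82.01, 121.73], [-58.28, 71.71], [-173.87, 95.51], [-174.79, -0.11], [-173.66, 173.66]. Speed limits (degrees/s): [136.94, 136.94, 172.46, 180, 180, 180].

## Interface

Orientations are given as [roll, pitch, yaw] about the fixed x, y, z axes, in that order (R = Rz(yaw) Ry(pitch) Rx(roll)).
In Python, from plant import r gives the robot as it stands. The module is installed in compiled form; this text tells all that it offers.
- The arm moves only by the tool play_rows, never from a script. Its argument "rows" is a list of rows, each an object with "slide": the shift along the tool's x, y, z as a fraction of full scale, a list of three; "delta_rot": the turn, a rotation vector about the tool's x, y, z as a fraction of full scale, a list of three; "fingers": the opening, from -1 (shut) to 1 (fully open). In form: [{"slide": [x, y, z], "delta_rot": [rx, ry, rz], "fingers": fingers}, ...]. A call has 1 to 8 rows; each row shifts and turns the commanded pose from where the row before left it, along the tool's axes as they then stand; what a row does not reach is not made up. Full scale, the value 1, is 0.15 m for a shift and 0.08 rad for a turn. A row lasts 1/8 s, in which the tool goes at most 62.5 mm and 10.7 degrees, less where a joint would pass 70% of its speed; a pose out of reach is approached as far as the arm can. A call with a number of a shift or a turn outside -1 to 1 is refused whole. A call with a gripper value outside its range is refused whole. The fingers move at their own pace and stop on an object; "squeeze" is the grip in N (left out, the last holds). Time passes only in rows, so rows that do not move let the fingers close. It gives the time, the measured TCP pose, the force, the opening and the grip force at its end, in the units of the state.
- r.get_state(): the state, without advancing time (a new reading comes with each control period).
- r.capture(name): name is "side" or "top"; returns a dict with "image" (420x560x3 uint8, blue, green, red), "fx", "fy", "cx", "cy" (pixels), "distortion" ([k1, k2, p1, p2, k3] as OpenCV has them; the pictures are not rectified), "R" (3x3) and "t" (3): a world point X has camera coordinates R X + t. Camera axes: x right, y down, z forward; pixel columns grow to the right and rows downward; lengths in m; the calibration is good to about 2 mm. A picture is of the moment at which its call begins. There is no depth.
- r.close_job(): hands the job in; it is judged then, once.
The state is a dict: "time_s": time; "joints": joint angles; "qd": joint speeds; "joint_torque": joint torques, N m; "tcp_pos": TCP position; "eef_rot": TCP orientation; "contact_force": force on the tool from outside, world axes, zero at the start; "moment": the same for the moment, N m; "gripper_width": finger opening in m; "gripper_force": force on a finger pad.
Only numpy, scipy, OpenCV 4.12 (cv2) and the standard library are available. Lean on these libraries where they do the work, as an engineer would, in place of code of your own. Each camera call takes 0.05 s, during which the arm holds its last target. There are 200 camera calls.

## Working session

There is one attempt and no reset: what is moved stays moved. The work goes in short steps, Python scripts to look and compute and a tool call to move; the robot and the scene stay as the last step left them, time stands still between calls to the robot, and variables do not carry over. Pictures are saved under pics/ and viewed, at most 10 in all, crops included, and the job is handed in when it is done.

Besides the shell and the picture viewer there is one more tool, called after "Emit:" by a JSON object that holds its "api" and its "payload", one argument or row to a line. play_rows: Moves the arm, as the interface text tells. Shift numbers are shares of 0.15 m and turn numbers shares of 0.08 rad, none past 1 either way. Its arguments: {"type":"object","properties":{"rows":{"type":"array"},"squeeze":{"type":"number"}},"required":["rows"]}

```bash
mkdir -p pics
python3 - <<'E'
from plant import r
import cv2
for n in("top","side"):
    c=r.capture(n);cv2.imwrite(f"pics/{n}0.png",c["image"]);print(n,c["fx"],c["cx"],c["cy"],c["distortion"],(-c["R"].T@c["t"]).round(3),c["R"].round(3).tolist())
print(r.get_state())
E
```

```text
top 491.43739072639136 288.3496266197952 205.46621728281195 [-0.12051287  0.          0.          0.          0.        ] [ 0.536 -0.021  1.321] [[0.009, -1.0, 0.002], [-0.998, -0.009, -0.065], [0.065, -0.002, -0.998]]
side 439.1254990081354 277.2535315636973 206.360184675324 [-0.02637344  0.          0.          0.          0.        ] [ 0.105 -0.853  0.671] [[0.842, -0.54, -0.014], [-0.287, -0.425, -0.858], [0.457, 0.727, -0.513]]
{'time_s': 0.1, 'joints': array([ 8.26834548e+01,  2.05889671e+01,  6.40054231e-01, -1.71987821e-02,
       -7.01350965e+01, -1.65085312e+01]), 'qd': array([-0.08202216, -0.09082712,  0.04736795,  0.0766944 , -0.00770586,
       -0.04287073]), 'joint_torque': array([-2.54813829e-03, -5.84162772e+01,  2.93746394e+01,  7.01556042e+00,
        1.00891685e-02, -5.57724218e-05]), 'tcp_pos': array([0.27249905, 0.61708975, 0.22570743]), 'eef_rot': array([ 1.79914859e+02, -8.37178272e-03, -2.38309263e+01]), 'contact_force': array([-0.1106917 , -0.35072107, -0.0501491 ]), 'moment': array([ 0.00984821,  0.02809473, -0.00921221]), 'gripper_force': 0.0, 'gripper_width': 0.08765722642989097}
```

View pics/top0.png

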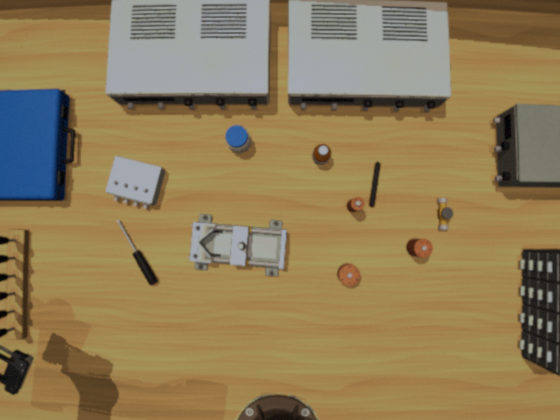

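View pics/side0.png

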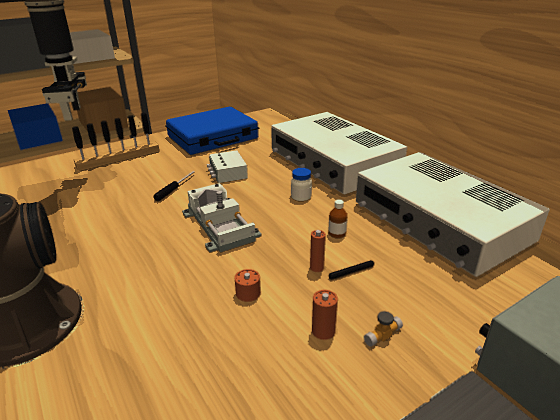

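The top view shows the large can at about (422,249) and the vise at about (238,245). The V opens to the right, and the jaw post is at (242,246). In the side view the can is at (324,315). I'll enlarge these next.

Run:
```python
import cv2,numpy as np
t=cv2.imread("pics/top0.png");s=cv2.imread("pics/side0.png")
R=lambda i,x,y,w,h,k:cv2.resize(i[y:y+h,x:x+w],None,fx=k,fy=k,interpolation=cv2.INTER_CUBIC)
a=R(t,182,206,114,75,7)[:, :798];a=a[:525]
cv2.imwrite("pics/c1.png",a)
b=np.hstack([R(s,178,175,90,80,5),R(s,295,280,60,80,5)])
c=R(t,400,230,50,40,5)
d=np.zeros((600,750,3),np.uint8);d[:400]=b;d[400:,:250]=c
cv2.imwrite("pics/c2.png",d)
```

```text
(no output)
```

View pics/c1.png

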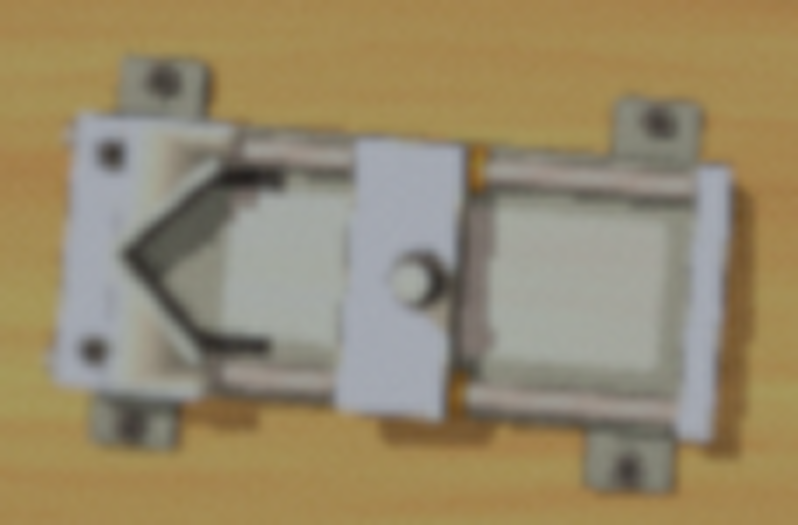

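View pics/c2.png

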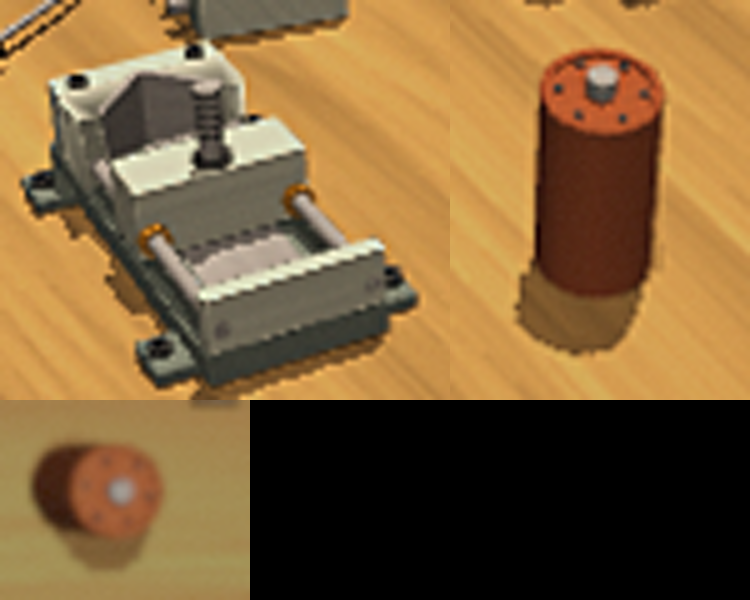

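Crop readings, in crop pixels:
- **c1:** lug holes at (163,82), (660,122), (132,428) and (628,470). Post top at (418,278). Jaw face top edge runs (357,137)–(338,410). V root at (125,253). V mouth corners at about (222,178) and (200,340).
- **c2:** boss top at (121,491) in the top view and (602,70) in the side view. The side-view post top is at (207,88).

```bash
cat > h.py <<'E'
from plant import r
import cv2,numpy as np
def ray(c,px,z):
    K=np.array([[c["fx"],0,c["cx"]],[0,c["fy"],c["cy"]],[0,0,1]])
    u=cv2.undistortPoints(np.array([[px]],float),K,np.array(c["distortion"]))[0,0]
    o=-c["R"].T@c["t"];d=c["R"].T@np.array([*u,1]);return (o+d*(z-o[2])/d[2])[:2]
E
python3 - <<'E'
from h import *
t=r.capture("top");s=r.capture("side")
A=lambda p,z:ray(t,((p[0]+.5)/7-.5+182,(p[1]+.5)/7-.5+206),z)
B=lambda p,z:ray(s,((p[0]+.5)/5-.5+178,(p[1]+.5)/5-.5+175),z)
l=[A(p,.016) for p in((163,82),(660,122),(132,428),(628,470))];print(np.round(l,4))
c=np.mean(l,0);v=(l[0]+l[2]-l[1]-l[3]);vy=v/np.linalg.norm(v);vx=np.array([vy[1],-vy[0]])
print("vise",c,"yaw",np.degrees(np.arctan2(-vy[0],vy[1])),(v/2))
for n,p,z in(("post",(418,278),.11),("jf1",(357,137),.065),("jf2",(338,410),.065),("jb1",(468,145),.065),("jb2",(447,417),.065),("root",(125,253),.065),("m1",(222,178),.065),("m2",(200,340),.065),("vb1",(235,125),.065),("vb2",(205,398),.065)):
    q=A(p,z);print(n,q.round(4),"vise",((q-c)@vx).round(4),((q-c)@vy).round(4))
q=B((207,88),.11);print("post side",q,(q-c)@vx,(q-c)@vy)
print("boss top",ray(t,(400+121.5/5-.5,230+91.5/5-.5),.097),"circ",ray(t,(400+116/5-.5,230+93/5-.5),.09))
print("boss side",ray(s,(295+152.5/5-.5,280+70.5/5-.5),.097),"circ",ray(s,(295+152.5/5-.5,280+92/5-.5),.09))
E
```

```text
[[0.5874 0.1985]
 [0.5741 0.0091]
 [0.456  0.2081]
 [0.4425 0.0198]]
vise [0.51499974 0.10888009] yaw -4.068296965035787 [0.01343289 0.18886378]
post [0.5157 0.0914] vise 0.0019 -0.0174
jf1 [0.5661 0.1186] vise 0.0503 0.0133
jf2 [0.4666 0.1241] vise -0.0494 0.0118
jb1 [0.5636 0.078 ] vise 0.0507 -0.0274
jb2 [0.4645 0.0843] vise -0.0486 -0.0281
root [0.5228 0.2031] vise 0.0011 0.0945
m1 [0.5506 0.1679] vise 0.0313 0.0614
m2 [0.4914 0.175 ] vise -0.0282 0.0643
vb1 [0.57   0.1635] vise 0.051 0.0583
vb2 [0.4703 0.1729] vise -0.0491 0.0607
post side [0.51620067 0.08919298] 0.002594618732154615 -0.019552302265046437
boss top [ 0.5124931  -0.36423741] circ [ 0.51159152 -0.36336745]
boss side [ 0.51648357 -0.36464957] circ [ 0.51407996 -0.36821277]
```

Emit:
{"api": "play_rows", "payload": {
  "rows": [
    {"slide": [0, 0, 0], "delta_rot": [0, 0, 1], "fingers": -1},
    {"slide": [0, 0, 0], "delta_rot": [0, 0, 1], "fingers": -1},
    {"slide": [0, 0, 0], "delta_rot": [0, 0, 1], "fingers": -1},
    {"slide": [0, 0, 0], "delta_rot": [0, 0, 1], "fingers": -1},
    {"slide": [0, 0, 0], "delta_rot": [0, 0, 1], "fingers": -1},
    {"slide": [0, 0, 0], "delta_rot": [0, 0, 1], "fingers": -1},
    {"slide": [0, 0, 0], "delta_rot": [0, 0, 1], "fingers": -1},
    {"slide": [0, 0, 0], "delta_rot": [0, 0, 1], "fingers": -1}
  ]
}}

```text
time_s: 1.2
tcp_pos: [0.2726, 0.6173, 0.2263]
eef_rot: [180.0, -0.0, -60.6]
contact_force: [-0.5, -0.9, -0.0]
gripper_width: 0.0129
gripper_force: 0.0
```

Emit:
{"api": "play_rows", "payload": {
  "rows": [
    {"slide": [0, 0, 0], "delta_rot": [0, 0, 1], "fingers": -1},
    {"slide": [0, 0, 0], "delta_rot": [0, 0, 1], "fingers": -1},
    {"slide": [0, 0, 0], "delta_rot": [0, 0, 1], "fingers": -1},
    {"slide": [0, 0, 0], "delta_rot": [0, 0, 1], "fingers": -1},
    {"slide": [0, 0, 0], "delta_rot": [0, 0, 1], "fingers": -1},
    {"slide": [0, 0, 0], "delta_rot": [0, 0, 1], "fingers": -1},
    {"slide": [0, 0, 0], "delta_rot": [0, 0, 1], "fingers": -1},
    {"slide": [0, 0, 0], "delta_rot": [0, 0, 0.34], "fingers": -1}
  ]
}}

```text
time_s: 2.2
tcp_pos: [0.2726, 0.6173, 0.2263]
eef_rot: [180.0, -0.0, -94.2]
contact_force: [0.8, 0.3, 0.7]
gripper_width: 0.0002
gripper_force: 0.0
```

Emit:
{"api": "play_rows", "payload": {
  "rows": [
    {"slide": [0.32, -0.187, 0], "delta_rot": [0, 0, 0], "fingers": -1},
    {"slide": [0.32, -0.187, 0], "delta_rot": [0, 0, 0], "fingers": -1},
    {"slide": [0.32, -0.187, 0], "delta_rot": [0, 0, 0], "fingers": -1},
    {"slide": [0.32, -0.187, 0], "delta_rot": [0, 0, 0], "fingers": -1},
    {"slide": [0.32, -0.187, 0], "delta_rot": [0, 0, 0], "fingers": -1},
    {"slide": [0.32, -0.187, 0], "delta_rot": [0, 0, 0], "fingers": -1},
    {"slide": [0.32, -0.187, 0], "delta_rot": [0, 0, 0], "fingers": -1},
    {"slide": [0.32, -0.187, 0], "delta_rot": [0, 0, 0], "fingers": -1}
  ]
}}

```text
time_s: 3.2
tcp_pos: [0.4693, 0.2166, 0.2269]
eef_rot: [-180.0, 0.0, -94.1]
contact_force: [0.8, 0.4, -0.0]
gripper_width: 0.0003
gripper_force: 0.0
```

Emit:
{"api": "play_rows", "payload": {
  "rows": [
    {"slide": [0.31, -0.189, 0], "delta_rot": [0, 0, 0], "fingers": -1},
    {"slide": [0.31, -0.189, 0], "delta_rot": [0, 0, 0], "fingers": -1},
    {"slide": [0, 0, 0], "delta_rot": [0, 0, 0], "fingers": -1}
  ]
}}

```text
time_s: 3.58
tcp_pos: [0.5195, 0.1184, 0.2264]
eef_rot: [180.0, -0.0, -94.3]
contact_force: [0.4, 0.2, -0.0]
gripper_width: 0.0005
gripper_force: 0.0
```

Emit:
{"api": "play_rows", "payload": {
  "rows": [
    {"slide": [0, 0, 0.35], "delta_rot": [0, 0, 0], "fingers": -1},
    {"slide": [0, 0, 0.35], "delta_rot": [0, 0, 0], "fingers": -1},
    {"slide": [0, 0, 0.27], "delta_rot": [0, 0, 0], "fingers": -1},
    {"slide": [0.03, 0, 0], "delta_rot": [0, 0, 0], "fingers": -1},
    {"slide": [0.03, 0, 0], "delta_rot": [0, 0, 0], "fingers": -1},
    {"slide": [0.02, 0, 0], "delta_rot": [0, 0, 0], "fingers": -1},
    {"slide": [0.02, 0, 0], "delta_rot": [0, 0, 0], "fingers": -1},
    {"slide": [0.02, 0, 0], "delta_rot": [0, 0, 0], "fingers": -1}
  ]
}}

```text
time_s: 4.58
tcp_pos: [0.5188, 0.1054, 0.0831]
eef_rot: [-179.8, 0.2, -94.1]
contact_force: [-2.3, 8.1, 1.2]
gripper_width: 0.0009
gripper_force: 4.3
```

Emit:
{"api": "play_rows", "payload": {
  "rows": [
    {"slide": [0.03, 0, 0], "delta_rot": [0, 0, 0], "fingers": -1},
    {"slide": [0.05, 0, 0], "delta_rot": [0, 0, 0], "fingers": -1},
    {"slide": [0.06, 0, 0], "delta_rot": [0, 0, 0], "fingers": -1},
    {"slide": [0.06, 0, 0], "delta_rot": [0, 0, 0], "fingers": -1},
    {"slide": [0.06, 0, 0], "delta_rot": [0, 0, 0], "fingers": -1},
    {"slide": [0.06, 0, 0], "delta_rot": [0, 0, 0], "fingers": -1},
    {"slide": [0.06, 0, 0], "delta_rot": [0, 0, 0], "fingers": -1},
    {"slide": [0.03, 0, 0], "delta_rot": [0, 0, 0], "fingers": -1}
  ]
}}

```text
time_s: 5.58
tcp_pos: [0.5143, 0.0435, 0.083]
eef_rot: [-179.8, 0.2, -94.1]
contact_force: [-2.9, 7.4, 2.9]
gripper_width: 0.0004
gripper_force: 4.4
```

Emit:
{"api": "play_rows", "payload": {
  "rows": [
    {"slide": [-0.06, 0, 0], "delta_rot": [0, 0, 0], "fingers": -1},
    {"slide": [0, 0, -0.2], "delta_rot": [0, 0, 0], "fingers": -1},
    {"slide": [0, 0, -0.3], "delta_rot": [0, 0, 0], "fingers": -1},
    {"slide": [0, 0, -0.3], "delta_rot": [0, 0, 0], "fingers": -1},
    {"slide": [0.3, -0.024, 0], "delta_rot": [0, 0, 0], "fingers": 1},
    {"slide": [0.35, -0.024, 0], "delta_rot": [0, 0, 0], "fingers": 1},
    {"slide": [0.35, -0.024, 0], "delta_rot": [0, 0, 0], "fingers": 1},
    {"slide": [0.35, -0.024, 0], "delta_rot": [0, 0, 0], "fingers": 1}
  ]
}}

```text
time_s: 6.58
tcp_pos: [0.5134, -0.1533, 0.2021]
eef_rot: [-179.9, -0.0, -94.1]
contact_force: [0.7, -0.2, 0.1]
gripper_width: 0.0348
gripper_force: 0.0
```

Emit:
{"api": "play_rows", "payload": {
  "rows": [
    {"slide": [0.35, -0.024, 0], "delta_rot": [0, 0, 0], "fingers": 1},
    {"slide": [0.35, -0.024, 0], "delta_rot": [0, 0, 0], "fingers": 1},
    {"slide": [0.35, -0.024, 0], "delta_rot": [0, 0, 0], "fingers": 1},
    {"slide": [0.3, -0.024, 0], "delta_rot": [0, 0, 0], "fingers": 1},
    {"slide": [0, 0, 0], "delta_rot": [0, 0, 0], "fingers": 1},
    {"slide": [0, 0, 0], "delta_rot": [0, 0, 0], "fingers": 1}
  ]
}}

```text
time_s: 7.32
tcp_pos: [0.5129, -0.3548, 0.2013]
eef_rot: [180.0, -0.0, -94.2]
contact_force: [-1.3, 0.3, -0.1]
gripper_width: 0.0871
gripper_force: 0.0
```

Run:
```python
from h import *
R=lambda i,x,y,w,h,k:cv2.resize(i[y:y+h,x:x+w],None,fx=k,fy=k,interpolation=cv2.INTER_CUBIC)
s=r.capture("side")["image"];t=r.capture("top")["image"]
cv2.imwrite("pics/c3.png",np.hstack([R(s,265,200,100,150,4),R(t,185,210,100,150,4)]))
print(r.get_state()["tcp_pos"],r.get_state()["eef_rot"])
```

```text
[ 0.51324629 -0.35400521  0.20152252] [-1.79973442e+02 -5.04235550e-03 -9.40816526e+01]
```

View pics/c3.png

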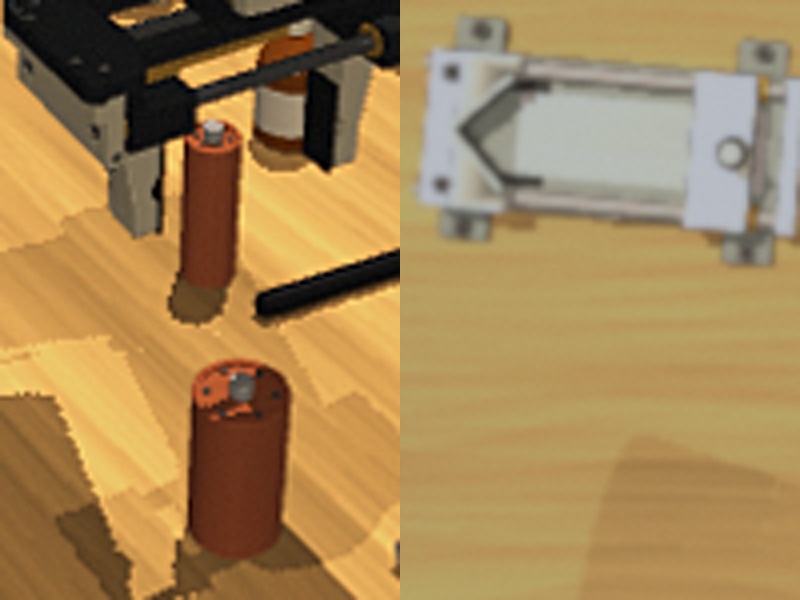

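The side view (left) shows the can's boss at crop (240,385), with open fingers above and behind it. The top view shows the jaw drawn back and the bed clear. Descending on the can now.

Emit:
{"api": "play_rows", "payload": {
  "rows": [
    {"slide": [0.07, -0.007, 0], "delta_rot": [0, 0, 0], "fingers": 1},
    {"slide": [0, 0, 0.25], "delta_rot": [0, 0, 0], "fingers": 1},
    {"slide": [0, 0, 0.25], "delta_rot": [0, 0, 0], "fingers": 1},
    {"slide": [0, 0, 0.25], "delta_rot": [0, 0, 0], "fingers": 1},
    {"slide": [0, 0, 0.22], "delta_rot": [0, 0, 0], "fingers": 1},
    {"slide": [0, 0, 0], "delta_rot": [0, 0, 0], "fingers": 1},
    {"slide": [0, 0, 0], "delta_rot": [0, 0, 0], "fingers": 0.3},
    {"slide": [0, 0, 0], "delta_rot": [0, 0, 0], "fingers": -0.2}
  ],
  "squeeze": 15
}}

```text
time_s: 8.43
tcp_pos: [0.5145, -0.3659, 0.0575]
eef_rot: [-179.8, -0.1, -94.1]
contact_force: [0.3, -0.3, 0.3]
gripper_width: 0.0729
gripper_force: 0.0
```

Emit:
{"api": "play_rows", "payload": {
  "rows": [
    {"slide": [0, 0, 0], "delta_rot": [0, 0, 0], "fingers": -1},
    {"slide": [0, 0, 0], "delta_rot": [0, 0, 0], "fingers": -1},
    {"slide": [0, 0, 0], "delta_rot": [0, 0, 0], "fingers": -1},
    {"slide": [0, 0, 0], "delta_rot": [0, 0, 0], "fingers": -1}
  ]
}}

```text
time_s: 8.93
tcp_pos: [0.5135, -0.3656, 0.056]
eef_rot: [-180.0, -0.0, -94.1]
contact_force: [-0.7, 0.4, 4.0]
gripper_width: 0.0475
gripper_force: 15.0
```

Emit:
{"api": "play_rows", "payload": {
  "rows": [
    {"slide": [0, 0, -0.1], "delta_rot": [0, 0, 0], "fingers": -1},
    {"slide": [0, 0, -0.25], "delta_rot": [0, 0, 0], "fingers": -1},
    {"slide": [0, 0, -0.35], "delta_rot": [0, 0, 0], "fingers": -1},
    {"slide": [0, 0, -0.25], "delta_rot": [0, 0, 0], "fingers": -1},
    {"slide": [-0.1, 0, 0], "delta_rot": [0, 0, 0], "fingers": -1},
    {"slide": [-0.25, 0.02, 0], "delta_rot": [0, 0, 0], "fingers": -1},
    {"slide": [-0.35, 0.03, 0], "delta_rot": [0, 0, 0], "fingers": -1},
    {"slide": [-0.35, 0.03, 0], "delta_rot": [0, 0, 0], "fingers": -1}
  ]
}}

```text
time_s: 9.93
tcp_pos: [0.5116, -0.2057, 0.1971]
eef_rot: [179.9, 0.0, -94.2]
contact_force: [1.4, 0.9, -2.2]
gripper_width: 0.0482
gripper_force: 15.0
```

Emit:
{"api": "play_rows", "payload": {
  "rows": [
    {"slide": [-0.35, 0.03, 0], "delta_rot": [0, 0, 0], "fingers": -1},
    {"slide": [-0.35, 0.03, 0], "delta_rot": [0, 0, 0], "fingers": -1},
    {"slide": [-0.35, 0.03, 0], "delta_rot": [0, 0, 0], "fingers": -1},
    {"slide": [-0.35, 0.03, 0], "delta_rot": [0, 0, 0], "fingers": -1},
    {"slide": [-0.35, 0.01, 0], "delta_rot": [0, 0, 0], "fingers": -1},
    {"slide": [-0.25, 0, 0], "delta_rot": [0, 0, 0], "fingers": -1},
    {"slide": [-0.15, 0, 0], "delta_rot": [0, 0, 0], "fingers": -1},
    {"slide": [0, 0, 0], "delta_rot": [0, 0, 0], "fingers": -1}
  ]
}}

```text
time_s: 10.92
tcp_pos: [0.516, 0.1166, 0.1974]
eef_rot: [179.9, -0.0, -94.0]
contact_force: [-0.0, -0.1, -1.2]
gripper_width: 0.0478
gripper_force: 15.0
```

Emit:
{"api": "play_rows", "payload": {
  "rows": [
    {"slide": [-0.12, -0.005, 0], "delta_rot": [0, 0, 0], "fingers": -1},
    {"slide": [-0.06, 0, 0], "delta_rot": [0, 0, 0], "fingers": -1},
    {"slide": [0, 0, 0.1], "delta_rot": [0, 0, 0], "fingers": -1},
    {"slide": [0, 0, 0.25], "delta_rot": [0, 0, 0], "fingers": -1},
    {"slide": [0, 0, 0.25], "delta_rot": [0, 0, 0], "fingers": -1},
    {"slide": [0, 0, 0.13], "delta_rot": [0, 0, 0], "fingers": -1},
    {"slide": [0, 0, 0], "delta_rot": [0, 0, 0], "fingers": -1},
    {"slide": [0, 0, 0], "delta_rot": [0, 0, 0], "fingers": -1}
  ]
}}

```text
time_s: 11.92
tcp_pos: [0.5196, 0.1423, 0.089]
eef_rot: [-180.0, 0.0, -94.1]
contact_force: [0.0, 0.2, -1.5]
gripper_width: 0.0476
gripper_force: 15.0
```

Run:
```python
from h import *
R=lambda i,x,y,w,h,k:cv2.resize(i[y:y+h,x:x+w],None,fx=k,fy=k,interpolation=cv2.INTER_CUBIC)
s=r.capture("side")["image"]
cv2.imwrite("pics/c4.png",R(s,160,140,130,110,6))
q=r.get_state();print(q["tcp_pos"],q["eef_rot"],q["contact_force"])
```

```text
[0.51983396 0.14253631 0.08938995] [-1.79930814e+02  3.98038645e-02 -9.41414114e+01] [ 0.78782915  0.11695968 -2.75107488]
```

View pics/c4.png

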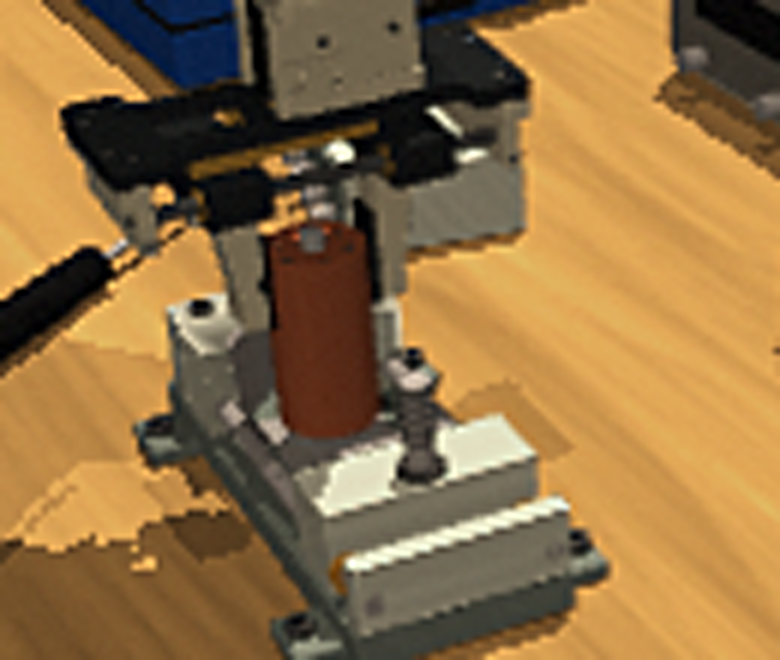

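The can hangs upright over the bed (base at crop (330,430)), between the jaw and the V. Lowering it gently now.

Emit:
{"api": "play_rows", "payload": {
  "rows": [
    {"slide": [0, 0.007, 0.04], "delta_rot": [0, 0, 0], "fingers": -1},
    {"slide": [0, 0, 0.03], "delta_rot": [0, 0, 0], "fingers": -1},
    {"slide": [0, 0, 0.01], "delta_rot": [0, 0, 0], "fingers": -1},
    {"slide": [0, 0, 0], "delta_rot": [0, 0, 0], "fingers": -1}
  ]
}}

```text
time_s: 12.48
tcp_pos: [0.5181, 0.1425, 0.0765]
eef_rot: [180.0, -0.0, -94.1]
contact_force: [0.3, 0.2, -2.8]
gripper_width: 0.0479
gripper_force: 15.0
```

Emit:
{"api": "play_rows", "payload": {
  "rows": [
    {"slide": [0, 0, 0.006], "delta_rot": [0, 0, 0], "fingers": -1},
    {"slide": [0, 0, 0.004], "delta_rot": [0, 0, 0], "fingers": -1},
    {"slide": [0, 0, 0], "delta_rot": [0, 0, 0], "fingers": -1}
  ]
}}

```text
time_s: 12.85
tcp_pos: [0.5187, 0.1426, 0.0759]
eef_rot: [-179.9, 0.0, -94.1]
contact_force: [-1.5, -1.3, 4.6]
gripper_width: 0.0476
gripper_force: 15.0
```

Emit:
{"api": "play_rows", "payload": {
  "rows": [
    {"slide": [0, 0, 0], "delta_rot": [0, 0, 0], "fingers": 0.3},
    {"slide": [0, 0, 0], "delta_rot": [0, 0, 0], "fingers": 0.5},
    {"slide": [0, 0, 0], "delta_rot": [0, 0, 0], "fingers": 0.6},
    {"slide": [0, 0, -0.15], "delta_rot": [0, 0, 0], "fingers": 0.6},
    {"slide": [0, 0, -0.3], "delta_rot": [0, 0, 0], "fingers": 0.6},
    {"slide": [0, 0, -0.3], "delta_rot": [0, 0, 0], "fingers": 0.6},
    {"slide": [0.3, 0, 0], "delta_rot": [0, 0, 0], "fingers": -1},
    {"slide": [0.35, 0, 0], "delta_rot": [0, 0, 0], "fingers": -1}
  ]
}}

```text
time_s: 13.85
tcp_pos: [0.5113, 0.045, 0.1882]
eef_rot: [-179.9, 0.0, -94.0]
contact_force: [0.4, -0.1, -0.4]
gripper_width: 0.0554
gripper_force: 0.0
```

Emit:
{"api": "play_rows", "payload": {
  "rows": [
    {"slide": [0.31, 0, 0], "delta_rot": [0, 0, 0], "fingers": -1},
    {"slide": [0, 0, 0], "delta_rot": [0, 0, 0], "fingers": -1},
    {"slide": [0, 0, 0], "delta_rot": [0, 0, 0], "fingers": -1},
    {"slide": [0, 0, 0], "delta_rot": [0, 0, 0], "fingers": -1},
    {"slide": [0, 0, 0], "delta_rot": [0, 0, 0], "fingers": -1}
  ]
}}

```text
time_s: 14.48
tcp_pos: [0.5079, -0.0003, 0.1875]
eef_rot: [180.0, -0.0, -94.1]
contact_force: [-0.9, 0.0, 0.2]
gripper_width: 0.0059
gripper_force: 0.0
```

Run:
```python
from h import *
R=lambda i,x,y,w,h,k:cv2.resize(i[y:y+h,x:x+w],None,fx=k,fy=k,interpolation=cv2.INTER_CUBIC)
s=r.capture("side")["image"];t=r.capture("top")["image"]
cv2.imwrite("pics/c5.png",np.hstack([R(s,170,140,100,110,4),R(t,190,200,100,110,4)]))
q=r.get_state();print(q["tcp_pos"],q["eef_rot"],q["contact_force"])
```

```text
[ 5.07858680e-01 -4.90729475e-04  1.87492705e-01] [ 1.79992231e+02 -2.89954184e-03 -9.40778517e+01] [-0.57481384  0.75244322 -0.16127537]
```

View pics/c5.png

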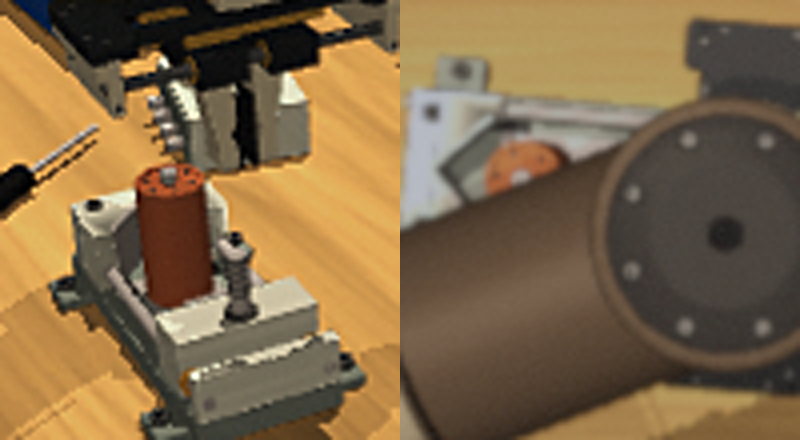

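The can stands upright and free on the bed, at crop (175,240) in the side view. The shut fingers are behind the post at (240,290). Going down behind the post and starting the push.

Emit:
{"api": "play_rows", "payload": {
  "rows": [
    {"slide": [0, 0, 0.3], "delta_rot": [0, 0, 0], "fingers": -1},
    {"slide": [0, 0, 0.3], "delta_rot": [0, 0, 0], "fingers": -1},
    {"slide": [0, 0, 0.1], "delta_rot": [0, 0, 0], "fingers": -1},
    {"slide": [-0.02, 0, 0], "delta_rot": [0, 0, 0], "fingers": -1},
    {"slide": [-0.02, 0, 0], "delta_rot": [0, 0, 0], "fingers": -1},
    {"slide": [-0.02, 0, 0], "delta_rot": [0, 0, 0], "fingers": -1},
    {"slide": [-0.03, 0, 0], "delta_rot": [0, 0, 0], "fingers": -1},
    {"slide": [-0.04, 0, 0], "delta_rot": [0, 0, 0], "fingers": -1}
  ]
}}

```text
time_s: 15.58
tcp_pos: [0.5099, 0.0176, 0.0838]
eef_rot: [-179.9, -0.1, -94.1]
contact_force: [0.9, -8.1, 3.9]
gripper_width: 0.0008
gripper_force: 4.0
```

Emit:
{"api": "play_rows", "payload": {
  "rows": [
    {"slide": [-0.04, 0, 0], "delta_rot": [0, 0, 0], "fingers": -1},
    {"slide": [-0.04, 0, 0], "delta_rot": [0, 0, 0], "fingers": -1},
    {"slide": [-0.04, 0, 0], "delta_rot": [0, 0, 0], "fingers": -1},
    {"slide": [-0.04, 0, 0], "delta_rot": [0, 0, 0], "fingers": -1},
    {"slide": [-0.04, 0, 0], "delta_rot": [0, 0, 0], "fingers": -1},
    {"slide": [-0.03, 0, 0], "delta_rot": [0, 0, 0], "fingers": -1},
    {"slide": [-0.02, 0, 0], "delta_rot": [0, 0, 0], "fingers": -1}
  ]
}}

```text
time_s: 16.45
tcp_pos: [0.5126, 0.055, 0.0838]
eef_rot: [-179.9, -0.1, -94.1]
contact_force: [2.2, -8.2, 3.7]
gripper_width: 0.0007
gripper_force: 3.9
```

Emit:
{"api": "play_rows", "payload": {
  "rows": [
    {"slide": [-0.015, 0, 0], "delta_rot": [0, 0, 0], "fingers": -1},
    {"slide": [-0.015, 0, 0], "delta_rot": [0, 0, 0], "fingers": -1},
    {"slide": [-0.015, 0, 0], "delta_rot": [0, 0, 0], "fingers": -1},
    {"slide": [-0.015, 0, 0], "delta_rot": [0, 0, 0], "fingers": -1},
    {"slide": [-0.015, 0, 0], "delta_rot": [0, 0, 0], "fingers": -1},
    {"slide": [-0.015, 0, 0], "delta_rot": [0, 0, 0], "fingers": -1},
    {"slide": [-0.015, 0, 0], "delta_rot": [0, 0, 0], "fingers": -1},
    {"slide": [-0.015, 0, 0], "delta_rot": [0, 0, 0], "fingers": -1}
  ]
}}

```text
time_s: 17.45
tcp_pos: [0.5139, 0.0727, 0.0839]
eef_rot: [-179.9, -0.1, -94.1]
contact_force: [2.5, -9.0, 4.7]
gripper_width: 0.0004
gripper_force: 4.2
```

Emit:
{"api": "play_rows", "payload": {
  "rows": [
    {"slide": [-0.01, 0, 0], "delta_rot": [0, 0, 0], "fingers": -1},
    {"slide": [-0.01, 0, 0], "delta_rot": [0, 0, 0], "fingers": -1},
    {"slide": [-0.01, 0, 0], "delta_rot": [0, 0, 0], "fingers": -1},
    {"slide": [-0.01, 0, 0], "delta_rot": [0, 0, 0], "fingers": -1},
    {"slide": [-0.01, 0, 0], "delta_rot": [0, 0, 0], "fingers": -1}
  ]
}}

```text
time_s: 18.08
tcp_pos: [0.5145, 0.0801, 0.0838]
eef_rot: [-179.9, -0.1, -94.1]
contact_force: [2.1, -9.9, 3.3]
gripper_width: 0.001
gripper_force: 4.2
```

Emit:
{"api": "play_rows", "payload": {
  "rows": [
    {"slide": [-0.005, 0, 0], "delta_rot": [0, 0, 0], "fingers": -1},
    {"slide": [-0.005, 0, 0], "delta_rot": [0, 0, 0], "fingers": -1},
    {"slide": [-0.005, 0, 0], "delta_rot": [0, 0, 0], "fingers": -1},
    {"slide": [-0.005, 0, 0], "delta_rot": [0, 0, 0], "fingers": -1},
    {"slide": [-0.005, 0, 0], "delta_rot": [0, 0, 0], "fingers": -1},
    {"slide": [-0.005, 0, 0], "delta_rot": [0, 0, 0], "fingers": -1},
    {"slide": [-0.005, 0, 0], "delta_rot": [0, 0, 0], "fingers": -1},
    {"slide": [-0.005, 0, 0], "delta_rot": [0, 0, 0], "fingers": -1}
  ]
}}

```text
time_s: 19.08
tcp_pos: [0.5149, 0.0861, 0.0838]
eef_rot: [-179.9, -0.1, -94.1]
contact_force: [3.5, -8.7, 3.6]
gripper_width: 0.0005
gripper_force: 4.1
```

Emit:
{"api": "play_rows", "payload": {
  "rows": [
    {"slide": [-0.005, 0, 0], "delta_rot": [0, 0, 0], "fingers": -1},
    {"slide": [-0.005, 0, 0], "delta_rot": [0, 0, 0], "fingers": -1},
    {"slide": [-0.005, 0, 0], "delta_rot": [0, 0, 0], "fingers": -1},
    {"slide": [-0.005, 0, 0], "delta_rot": [0, 0, 0], "fingers": -1}
  ]
}}

```text
time_s: 19.58
tcp_pos: [0.5151, 0.0891, 0.0838]
eef_rot: [-179.9, -0.1, -94.1]
contact_force: [3.6, -9.3, 4.2]
gripper_width: 0.0005
gripper_force: 4.1
```

Emit:
{"api": "play_rows", "payload": {
  "rows": [
    {"slide": [-0.005, 0, 0], "delta_rot": [0, 0, 0], "fingers": -1},
    {"slide": [-0.005, 0, 0], "delta_rot": [0, 0, 0], "fingers": -1},
    {"slide": [-0.005, 0, 0], "delta_rot": [0, 0, 0], "fingers": -1},
    {"slide": [-0.005, 0, 0], "delta_rot": [0, 0, 0], "fingers": -1},
    {"slide": [-0.005, 0, 0], "delta_rot": [0, 0, 0], "fingers": -1}
  ]
}}

```text
time_s: 20.2
tcp_pos: [0.5154, 0.0928, 0.0838]
eef_rot: [-179.9, -0.1, -94.1]
contact_force: [3.1, -8.5, 3.8]
gripper_width: 0.0005
gripper_force: 4.1
```

Emit:
{"api": "play_rows", "payload": {
  "rows": [
    {"slide": [-0.005, 0, 0], "delta_rot": [0, 0, 0], "fingers": -1},
    {"slide": [-0.005, 0, 0], "delta_rot": [0, 0, 0], "fingers": -1},
    {"slide": [-0.005, 0, 0], "delta_rot": [0, 0, 0], "fingers": -1}
  ]
}}

```text
time_s: 20.58
tcp_pos: [0.5156, 0.0951, 0.0838]
eef_rot: [-179.9, -0.1, -94.1]
contact_force: [2.7, -9.1, 3.8]
gripper_width: 0.0005
gripper_force: 4.1
```

Emit:
{"api": "play_rows", "payload": {
  "rows": [
    {"slide": [-0.005, 0, 0], "delta_rot": [0, 0, 0], "fingers": -1},
    {"slide": [-0.005, 0, 0], "delta_rot": [0, 0, 0], "fingers": -1},
    {"slide": [-0.005, 0, 0], "delta_rot": [0, 0, 0], "fingers": -1}
  ]
}}

```text
time_s: 20.95
tcp_pos: [0.5157, 0.0973, 0.0838]
eef_rot: [-179.9, -0.1, -94.1]
contact_force: [2.9, -8.4, 3.6]
gripper_width: 0.0005
gripper_force: 4.1
```

Emit:
{"api": "play_rows", "payload": {
  "rows": [
    {"slide": [-0.005, 0, 0], "delta_rot": [0, 0, 0], "fingers": -1},
    {"slide": [-0.005, 0, 0], "delta_rot": [0, 0, 0], "fingers": -1}
  ]
}}

```text
time_s: 21.2
tcp_pos: [0.5158, 0.0988, 0.0838]
eef_rot: [-179.9, -0.1, -94.1]
contact_force: [2.9, -8.6, 4.1]
gripper_width: 0.0004
gripper_force: 4.1
```

Emit:
{"api": "play_rows", "payload": {
  "rows": [
    {"slide": [-0.005, 0, 0], "delta_rot": [0, 0, 0], "fingers": -1},
    {"slide": [-0.005, 0, 0], "delta_rot": [0, 0, 0], "fingers": -1},
    {"slide": [-0.005, 0, 0], "delta_rot": [0, 0, 0], "fingers": -1}
  ]
}}

```text
time_s: 21.58
tcp_pos: [0.5158, 0.0999, 0.0838]
eef_rot: [-179.9, -0.2, -94.1]
contact_force: [5.4, -17.4, 4.9]
gripper_width: 0.0004
gripper_force: 8.1
```

Emit:
{"api": "play_rows", "payload": {
  "rows": [
    {"slide": [-0.005, 0, 0], "delta_rot": [0, 0, 0], "fingers": -1},
    {"slide": [-0.005, 0, 0], "delta_rot": [0, 0, 0], "fingers": -1}
  ]
}}

```text
time_s: 21.82
tcp_pos: [0.5158, 0.1001, 0.0839]
eef_rot: [-180.0, -0.3, -94.1]
contact_force: [7.5, -23.4, 4.9]
gripper_width: 0.0005
gripper_force: 11.3
```

The force rose steeply to about 23 N on the post, which leaves 13 to 14 N on the can. I'll settle one row, then back off.

Emit:
{"api": "play_rows", "payload": {
  "rows": [
    {"slide": [0, 0, 0], "delta_rot": [0, 0, 0], "fingers": -1}
  ]
}}

```text
time_s: 21.95
tcp_pos: [0.5158, 0.1, 0.0839]
eef_rot: [-180.0, -0.3, -94.1]
contact_force: [6.8, -22.1, 6.5]
gripper_width: 0.0004
gripper_force: 10.2
```

Emit:
{"api": "play_rows", "payload": {
  "rows": [
    {"slide": [0.02, 0, 0], "delta_rot": [0, 0, 0], "fingers": -1},
    {"slide": [0.04, 0, 0], "delta_rot": [0, 0, 0], "fingers": -1},
    {"slide": [0.1, 0, 0], "delta_rot": [0, 0, 0], "fingers": -1},
    {"slide": [0, 0, -0.3], "delta_rot": [0, 0, 0], "fingers": -1},
    {"slide": [0, 0, -0.35], "delta_rot": [0, 0, 0], "fingers": -1},
    {"slide": [0.35, 0, -0.1], "delta_rot": [0, 0, 0], "fingers": -1},
    {"slide": [0.35, 0, 0], "delta_rot": [0, 0, 0], "fingers": -1},
    {"slide": [0.35, 0, 0], "delta_rot": [0, 0, 0], "fingers": -1}
  ]
}}

```text
time_s: 22.95
tcp_pos: [0.5018, -0.079, 0.1956]
eef_rot: [-179.9, 0.0, -94.1]
contact_force: [0.4, -0.6, -0.2]
gripper_width: 0.0006
gripper_force: 0.0
```

Emit:
{"api": "play_rows", "payload": {
  "rows": [
    {"slide": [0.35, 0, 0], "delta_rot": [0, 0, 0], "fingers": -1},
    {"slide": [0.35, 0, 0], "delta_rot": [0, 0, 0], "fingers": -1},
    {"slide": [0.2, 0, 0], "delta_rot": [0, 0, 0], "fingers": -1},
    {"slide": [0, 0, 0], "delta_rot": [0, 0, 0], "fingers": -1}
  ]
}}

```text
time_s: 23.45
tcp_pos: [0.4916, -0.2141, 0.1947]
eef_rot: [180.0, 0.0, -94.3]
contact_force: [-0.6, 1.1, -0.4]
gripper_width: 0.0006
gripper_force: 0.0
```

Run:
```python
from h import *
R=lambda i,x,y,w,h,k:cv2.resize(i[y:y+h,x:x+w],None,fx=k,fy=k,interpolation=cv2.INTER_CUBIC)
s=r.capture("side")["image"];t=r.capture("top")["image"]
cv2.imwrite("pics/c6.png",np.hstack([R(s,180,160,80,100,5),R(t,185,200,80,100,5)]))
q=r.get_state();print(q["tcp_pos"],q["eef_rot"],q["contact_force"])
```

```text
[ 0.49204937 -0.21236556  0.1948872 ] [ 1.79982174e+02  1.60409859e-02 -9.42015968e+01] [-0.14187423  0.4145357  -0.32594942]
```

View pics/c6.png

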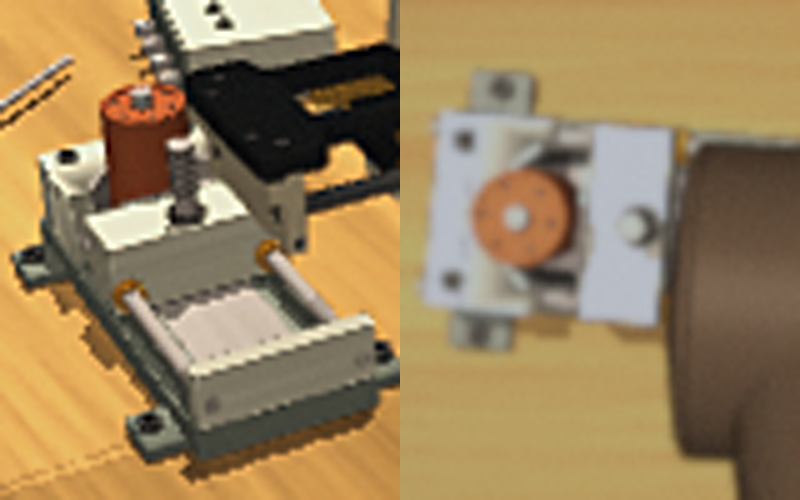

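The can stands upright in the V, with its boss at (517,216) in the top crop. The jaw face edge runs (594,125)–(580,318). One quick numeric check of the seating.

Run:
```python
from h import *
t=r.capture("top");c=np.array([.515,.1089]);vy=np.array([.0709,.9975]);vx=np.array([.9975,-.0709])
for n,p,z in(("boss",(516,216),.117),("rim",(523,218),.11),("jf1",(594,125),.065),("jf2",(580,318),.065),("post",(632,226),.11)):
    q=ray(t,((p[0]-400+.5)/5-.5+185,(p[1]+.5)/5-.5+200),z)-c;print(n,(q@vx).round(4),(q@vy).round(4))
```

```text
boss 0.0014 0.0645
rim 0.0005 0.062
jf1 0.0498 0.0369
jf2 -0.0489 0.0356
post 0.0011 0.008
```

```bash
python3 -c "
from plant import r
print(r.close_job())"
```

```text
the job is handed in; nothing more can be done
None
```

The large can is loaded and the job handed in: it stands upright in the V, held by the jaw after a final push of about 13–14 N on the can, with the arm clear and nothing else on the bench handled (the judge's verdict was not shown).

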